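# Put the tall objective case back in the microscope bench rack

### The job

Pick up the tall objective case from the bench and stand it upright, lid up, in the empty bore of the white two-bore rack, all the way down on the bore's floor, lowering it in rather than dropping it, and let go. Leave both short cases standing where they are: one on the bench, one in the rack's other bore.

Things in the scene. Friction and masses are not known exactly. Their poses are not given: they have to be found in the camera images.
- tall_case: Tall microscope-objective case: an upright closed cylinder 36 mm in diameter and 95 mm tall, about 0.1 kg, white body with a ribbed black lid (the top 33 mm). Starts standing on the bench, with at least 80 mm of free bench from its axis all round. Origin at the centre of its underside, z along its axis towards the lid.
- short_case: Short case of the same make standing on the bench, 36 mm in diameter and 50 mm tall, white with a black lid; to be left alone. It may stand to the left or to the right of the tall one, axes at least 120 mm apart. Origin at the centre of its underside, z up.
- racked_case: A second short case, 36 mm in diameter and 50 mm tall, already standing in one of the rack's two bores (either one), its top 18 mm above the rack's top; to be left alone. Origin at the centre of its underside, z up.
- rack: White plastic storage block fixed to the bench, 84 mm (x) by 170 mm (y) by 40 mm high, turned up to 0.5 rad either way. Origin at the centre of its underside, x across the block, y along it, z up. Two equal round bores, 54 mm in diameter with a 3 mm chamfer at the mouth and 32 mm deep (floor 8 mm above the bench), centred at x = 0, y = -40 mm and y = +40 mm; the empty one shows a round cork pad (1 mm thick, too thin to matter) on its floor.
There are look-alikes about, which are no part of the job. Leave any green look-alike of the tall_case alone. What is shaped like the rack but pink is not meant.

How it is judged:
At the end, for the whole second after the job is handed in: The tall case rests in the empty bore: underside within 5 mm of the bore's floor, axis within 14 mm of the bore's centre along each rack axis, lid up within 10 degrees of upright. Both short cases stand within 10 degrees of upright, less than 30 mm from where they began (x of tall_case in the frame of rack between -0.014 and 0.014 m and (y of tall_case in the frame of rack between 0.026 and 0.054 m or y of tall_case in the frame of rack between -0.054 and -0.026 m) and z of tall_case in the frame of rack below 0.013 m and angle between each of tall_case, short_case, racked_case's own z axis and vertical below 0.17 rad and linear speed of tall_case below 0.02 m/s and distance of each of short_case, racked_case from where it was at the start of the episode below 0.03 m); the robot touches nothing.
It fails at once if the tall case is dropped: out of the fingers it falls or flies faster than 0.5 m/s (linear speed of tall_case above 0.5 m/s and contact force between the fingers and tall_case below 0.1 N).
It fails at once if a short case is knocked over or lifted out (tilted by more than 30 degrees, or moved by more than 50 mm) (angle between any of short_case, racked_case's own z axis and vertical above 0.52 rad or distance of any of short_case, racked_case from where it was at the start of the episode above 0.05 m).
It also fails if it takes over 35 s, if anything falls off the work surface, if the arm or the gripper's body presses on something with over 40 N, if the wrist force passes 120 N, or if a joint passes its speed limit or range.

### The arm

A 7-joint arm with a two-finger parallel gripper is mounted at the origin on the work surface. World frame = base frame: x ahead of the robot, y to its left, z up, the work surface at z = 0. Lengths are in m, angles in rad, forces in N, time in s.
With the tool pointing down it reaches from about 0.4 to 0.875 m from the base axis. Payload 19.3 kg.
Tool frame: the origin (TCP) lies on the centre line of the jaws, within the pads' length; the fingertips stand 14 mm ahead of it and the grasp point (between the pads) lies 5 mm behind it; x points along the fingers, y is the direction in which the jaws open and shut, and the axes are right-handed (so a half turn about x gives the same grasp; the last joint's range is limited). The gripper opens to 85 mm and grips with 20 to 120 N. Pads are 22 mm wide; open, the fingers measure 114 mm over their backs; the gripper's body (76 mm by 85 mm) begins 54 mm behind the grasp point. The pads swing forward as they close: fully open they stand 13 mm farther back than shut.
Start: joints at [1.175, 0.521, -0.036, 1.599, 0.021, 1.021, -0.113], TCP at [0.2, -0.592, 0.245] pointing down, gripper open.
Joint ranges: [-2.91, 2.91], [-0.3, 2.13], [-1.5, 1.42], [0.17, 2.43], [-1.26, 4.41], [0.16, 1.93], [-2.52, 2.52]. Speed limits (rad/s): [1.89, 1.89, 2.39, 2.39, 3.01, 3.01, 3.01].

### API

Orientations are given as [roll, pitch, yaw] about the fixed x, y, z axes, in that order (R = Rz(yaw) Ry(pitch) Rx(roll)).
In Python, from workcell import monitor, optics, bot gives the robot as it stands.
- The arm moves only by the tool arm_command, never from a script. Its arguments are lists of equal length, an entry for each row: "delta_pos": the shift along the tool's x, y, z as a fraction of full scale, a list of three; "rotation": the turn, a rotation vector about the tool's x, y, z as a fraction of full scale, a list of three. In form: {"delta_pos": [[dx, dy, dz], ...], "rotation": [[wx, wy, wz], ...]}. A call has 1 to 10 rows; each row shifts and turns the pose as measured when the row begins, along the tool's axes as they then stand; what a row does not reach is not made up. Full scale, the value 1, is 30 mm for a shift and 6 degrees for a turn. A row lasts 1/10 s, in which the tool goes at most 50 mm and 8.59 degrees, less where a joint would pass 70% of its speed; a pose out of reach is approached as far as the arm can. A call with a number of a shift or a turn outside -1 to 1 is refused whole. A call with a gripper value outside its range is refused whole. "gripper" is the closure, from -1 (fully open) to 1 (shut), so that 0 is half open, set as the call begins (left out, the last holds). The fingers move at their own pace and stop on an object; "grip_force" is the grip in N (left out, the last holds). Time passes only in rows, so rows that do not move let the fingers close. It gives the time, the measured TCP pose, the force and the opening at its end, in the units of the state.
- monitor.observe(): the state, without advancing time (a new reading comes with each control period).
- optics.grab_frame(name): name is "side" or "top" or "wrist"; returns the picture (400x640x3 uint8, red, green, blue); there is no depth.
- optics.camera_params(name): a dict with "fx", "fy", "cx", "cy" (pixels), "dist_coeffs" ([k1, k2, p1, p2, k3] as OpenCV has them; the pictures are not rectified), "origin" and "rotation" of the camera in the world. Camera axes: x right, y down, z forward; pixel columns grow to the right and rows downward; lengths in m; the calibration is good to about 2 mm. A picture is of the moment at which its call begins: read the wrist's pose just before it. camera_params takes no time and is no camera call; for the wrist camera it gives the pose at the moment of the call.
- bot.job_done(): hands the job in, once; it reports no verdict.
The state is a dict: "clock": time; "qpos": joint angles; "qd": joint speeds; "joint_efforts": joint torques, N m; "position": TCP position; "tool_rot": TCP orientation; "force": force on the tool from outside, world axes, zero at the start; "moment": the same for the moment, N m; "grip_width": finger opening in m.
Only numpy, scipy, OpenCV 4.12 (cv2) and the standard library are available. Lean on these libraries where they do the work, as an engineer would, in place of code of your own. Each camera call takes 0.05 s, during which the arm holds its last target. There are 200 camera calls.

## Working session

There is one attempt and no reset: what is moved stays moved. The work goes in short steps, Python scripts to look and compute and a tool call to move; the robot and the scene stay as the last step left them, time stands still between calls to the robot, and variables do not carry over. Pictures are saved under pics/ and viewed, about 8 in all and at most 12, crops included, and the job is handed in when it is done.

Besides the shell and the picture viewer there is one more tool, called after "Call:" in YAML: its name, and indented under it one key for each argument. arm_command: Moves the arm, as the interface text tells. Its arguments: {"type":"object","properties":{"delta_pos":{"type":"array","items":{"type":"array","items":{"type":"number"}}},"rotation":{"type":"array","items":{"type":"array","items":{"type":"number"}}},"gripper":{"type":"number"},"grip_force":{"type":"number"}},"required":["delta_pos","rotation"]}

```bash
mkdir -p pics; ls
python3 - <<'E'
from workcell import monitor, optics
import cv2,numpy as np
s=monitor.observe();print({k:np.round(s[k],3) for k in s})
for n in("top","side"):
    f=optics.grab_frame(n);cv2.imwrite(f"pics/{n}0.png",f[:,:,::-1]);print(n,optics.camera_params(n))
E
```

```text
pics
{'clock': np.float64(0.0), 'qpos': array([ 1.175,  0.522, -0.036,  1.6  ,  0.021,  1.021, -0.113]), 'qd': array([ 0.001,  0.001, -0.002, -0.001, -0.001,  0.001,  0.001]), 'joint_efforts': array([-0.0000e+00, -9.2713e+01,  1.9800e+00, -3.6994e+01,  1.8000e-02,
        8.0000e-03, -0.0000e+00]), 'position': array([ 0.2  , -0.592,  0.245]), 'tool_rot': array([-1.496,  1.57 ,  1.971]), 'force': array([-0.27 , -0.35 ,  0.375]), 'moment': array([-0.034, -0.   ,  0.011]), 'grip_width': np.float64(0.086)}
top {'fx': 425.17706900263715, 'fy': 425.17706900263715, 'cx': 312.9184696895924, 'cy': 202.6096463310772, 'dist_coeffs': array([-0.05132383,  0.        ,  0.        ,  0.        ,  0.        ]), 'origin': array([ 0.34741024, -0.0066216 ,  0.83592237]), 'rotation': array([-2.99975403, -0.00817234, -1.54424543])}
side {'fx': 380.823525118638, 'fy': 380.823525118638, 'cx': 315.1663702901645, 'cy': 194.87667736396835, 'dist_coeffs': array([-0.08140651,  0.        ,  0.        ,  0.        ,  0.        ]), 'origin': array([ 0.27048302, -0.53013444,  0.41844761]), 'rotation': array([-2.14835038, -0.02496323, -0.36676201])}
```

View pics/top0.png

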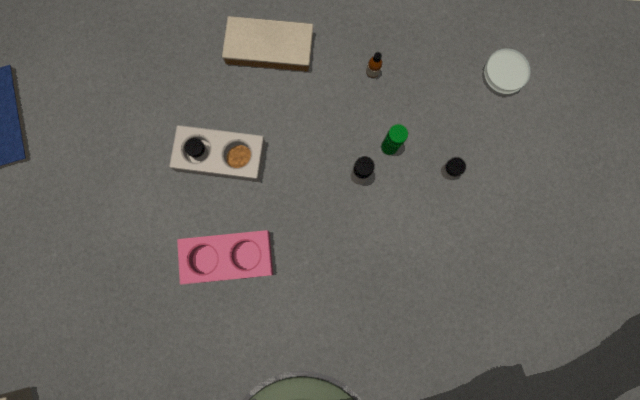

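View pics/side0.png

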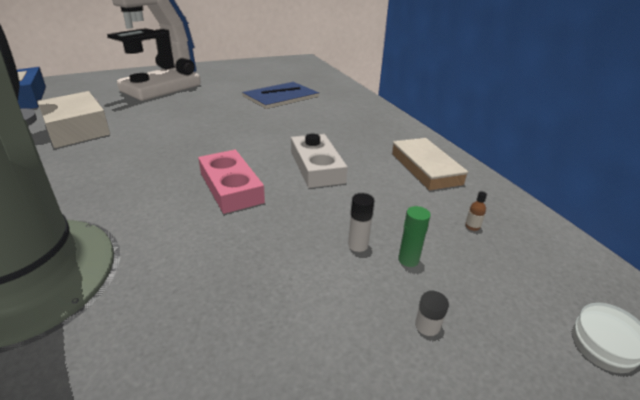

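The top view shows the tall case's lid at about (364,167), the short case at (456,167) and the green decoy at (395,138). The white rack is near (217,152), with its empty cork bore at (239,155) and the racked case at (195,149). The side view agrees.

```bash
cat > h.py <<'E'
import cv2,numpy as np
from workcell import monitor,optics
from scipy.spatial.transform import Rotation as R
def ray(c,uv,z):
    K=np.array([[c['fx'],0,c['cx']],[0,c['fy'],c['cy']],[0,0,1]])
    p=cv2.undistortPoints(np.float64(uv).reshape(-1,1,2),K,c['dist_coeffs']).reshape(-1,2)
    d=R.from_euler('xyz',c['rotation']).apply(np.c_[p,np.ones(len(p))]);o=c['origin']
    return o+d*((z-o[2])/d[:,2])[:,None]
def proj(c,P):
    K=np.array([[c['fx'],0,c['cx']],[0,c['fy'],c['cy']],[0,0,1]])
    q=R.from_euler('xyz',c['rotation']).inv().apply(np.atleast_2d(P)-c['origin'])
    return cv2.projectPoints(q,np.zeros(3),np.zeros(3),K,c['dist_coeffs'])[0].reshape(-1,2)
E
python3 - <<'E'
from h import *
f=cv2.imread('pics/top0.png');c=optics.camera_params('top');hsv=cv2.cvtColor(f,cv2.COLOR_BGR2HSV)
def blob(m,box):
    x0,y0,x1,y1=box;k=np.zeros_like(m);k[y0:y1,x0:x1]=m[y0:y1,x0:x1]
    cs=cv2.findContours(k,cv2.RETR_EXTERNAL,cv2.CHAIN_APPROX_NONE)[0];return max(cs,key=cv2.contourArea)
dark=((hsv[:,:,2]<35)*255).astype('uint8')
for n,b,z in(('tall',(348,148,380,186),.095),('short',(440,150,475,185),.05),('racked',(182,136,207,160),.058)):
    q=blob(dark,b);print(n,cv2.boundingRect(q),cv2.minEnclosingCircle(q),ray(c,[cv2.minEnclosingCircle(q)[0]],z).round(4))
w=((hsv[:,:,2]>135)*255).astype('uint8');q=blob(w,(165,120,270,185));r=cv2.minAreaRect(q);bx=cv2.boxPoints(r);P=ray(c,bx,.04)
print(r,P.round(4),P.mean(0),np.linalg.norm(P-np.roll(P,1,0),axis=1))
cork=((hsv[:,:,1]>110)*255).astype('uint8');q=blob(cork,(222,140,256,172));print('cork',cv2.minEnclosingCircle(q),ray(c,[cv2.minEnclosingCircle(q)[0]],.009))
g=cv2.inRange(hsv,(45,100,40),(80,255,255));q=blob(g,(370,110,420,165));print('green',cv2.boundingRect(q),ray(c,[(398,133)],.095))
s=monitor.observe();print(R.from_euler('xyz',s['tool_rot']).as_matrix().round(3))
print(optics.camera_params('wrist'))
v=np.hstack([cv2.resize(f[100:200,150:290],None,fx=3,fy=3),cv2.resize(f[100:200,330:450],None,fx=3,fy=3)]);cv2.imwrite('pics/crop0.png',v)
E
```

```text
tall (354, 157, 20, 22) ((363.3947448730469, 167.26315307617188), 10.827144622802734) [[ 0.5196 -0.0983  0.095 ]]
short (446, 158, 19, 18) ((455.0813903808594, 166.7093048095703), 9.659320831298828) [[ 0.5364 -0.2793  0.05  ]]
racked (185, 138, 20, 19) ((194.5, 147.39999389648438), 9.849467277526855) [[0.5577 0.2163 0.058 ]]
((215.6846160888672, 151.02308654785156), (89.18096923828125, 42.79198455810547), 7.125016689300537) [[0.5231 0.2685 0.04  ]
 [0.6081 0.2648 0.04  ]
 [0.5901 0.0908 0.04  ]
 [0.5061 0.0972 0.04  ]] [0.55684538 0.18034982 0.04      ] [0.17214706 0.08501983 0.1748908  0.08427593]
cork ((238.0, 156.0), 12.530064582824707) [[0.55550011 0.1418503  0.009     ]]
green (382, 124, 26, 31) [[ 0.58497712 -0.16059465  0.095     ]]
[[-0.     0.32  -0.947]
 [ 0.001 -0.947 -0.32 ]
 [-1.    -0.001  0.   ]]
{'fx': 345.6460549685052, 'fy': 345.6460549685052, 'cx': 311.11066263687235, 'cy': 194.82150624490566, 'dist_coeffs': array([-0.04433669,  0.        ,  0.        ,  0.        ,  0.        ]), 'origin': array([ 0.26856385, -0.5681687 ,  0.37283528]), 'rotation': array([ 2.85481238e+00,  1.66340792e-04, -1.24437246e+00])}
```

View pics/crop0.png

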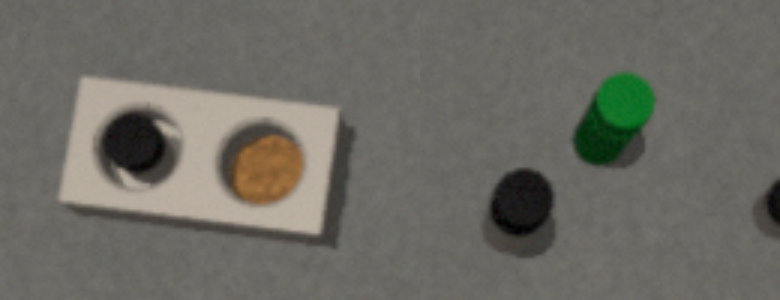

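Call:
arm_command:
  delta_pos:
    - [0, -0.79, -1]
    - [0, -0.79, -1]
    - [0, -0.79, -1]
    - [0, -0.79, -1]
    - [0, -0.79, -1]
    - [0, -0.79, -1]
    - [0, -0.79, -1]
    - [0, -0.79, -1]
    - [0, -0.79, -1]
    - [0, -0.79, -1]
  rotation:
    - [0, 0, 0]
    - [0, 0, 0]
    - [0, 0, 0]
    - [0, 0, 0]
    - [0, 0, 0]
    - [0, 0, 0]
    - [0, 0, 0]
    - [0, 0, 0]
    - [0, 0, 0]
    - [0, 0, 0]
  gripper: -1
  grip_force: 35

```text
clock: 1.1
position: [0.4112, -0.2624, 0.242]
tool_rot: [-0.86, 1.566, 2.598]
force: [0.8, -1.1, -0.0]
grip_width: 0.0853
```

Call:
arm_command:
  delta_pos:
    - [0, 0, 0]
    - [0, 0, 0]
    - [0, 0, 0]
    - [0, 0, 0]
    - [0, 0, 0]
    - [0, 0, 0]
    - [0, 0, 0]
    - [0, 0, 0]
    - [0, 0, 0]
    - [0, 0, 0]
  rotation:
    - [-1, 0, 0]
    - [-1, 0, 0]
    - [-1, 0, 0]
    - [-1, 0, 0]
    - [-1, 0, 0]
    - [-1, 0, 0]
    - [-1, 0, 0]
    - [-1, 0, 0]
    - [-1, 0, 0]
    - [-1, 0, 0]

```text
clock: 2.1
position: [0.4137, -0.2553, 0.2404]
tool_rot: [-2.108, 1.561, 2.448]
force: [0.1, 0.2, -0.6]
grip_width: 0.0855
```

```bash
cat >> h.py <<'E'
def togo(tgt,yaw=None):
    s=monitor.observe();T=R.from_euler('xyz',s['tool_rot']);p=s['position']
    y=T.as_matrix()[:,1];print('t',s['clock'].round(2),'pos',p.round(4),'jaw yaw deg',np.degrees(np.arctan2(y[1],y[0])).round(1),'toolx',T.as_matrix()[:,0].round(3),'grip',round(float(s['grip_width']),4),'F',np.round(s['force'],1))
    d=T.inv().apply(np.array(tgt)-p)/.03;print('rows-units',d.round(2))
    if yaw is not None:
        G=np.array([[0,np.cos(yaw),0],[0,np.sin(yaw),0],[-1,0,0]],float);G[:,2]=np.cross(G[:,0],G[:,1])
        print('rot units',(T.inv()*R.from_matrix(G)).as_rotvec()/np.radians(6))
E
python3 -c "
from h import *
togo([.52,-.098,.245],-.1)"
```

```text
Traceback (most recent call last):
  File "h.py", line 15, in togo
    y=T.as_matrix()[:,1];print('t',s['clock'].round(2),'pos',p.round(4),'jaw yaw deg',np.degrees(np.arctan2(y[1],y[0])).round(1),'toolx',T.as_matrix()[:,0].round(3),'grip',round(float(s['grip_width']),4),'F',np.round(s['force'],1))
                                   ^^^^^^^^^^^^^^^^
AttributeError: 'float' object has no attribute 'round'
```

```bash
sed -i "s/s\['clock'\].round(2)/round(float(s['clock']),2)/" h.py; sed -i "s/p=s\['position'\]/p=np.array(s['position'])/" h.py
python3 -c "
from h import *
togo([.52,-.098,.2],-.1)"
```

```text
t 2.1 pos [ 0.4137 -0.2553  0.2404] jaw yaw deg -9.0 toolx [-0.007  0.006 -1.   ] grip 0.0855 F [ 0.1  0.2 -0.6]
rows-units [ 1.35  2.69 -5.73]
rot units [-0.54319179 -0.04786161  0.07540205]
```

Call:
arm_command:
  delta_pos:
    - [0, 0.45, -0.95]
    - [0, 0.45, -0.95]
    - [0, 0.45, -0.95]
    - [0.2, 0.45, -0.95]
    - [0.3, 0.45, -0.95]
    - [0.3, 0.4, -0.9]
    - [0, 0, 0]
  rotation:
    - [-0.54, -0.05, 0.08]
    - [0, 0, 0]
    - [0, 0, 0]
    - [0, 0, 0]
    - [0, 0, 0]
    - [0, 0, 0]
    - [0, 0, 0]

```text
clock: 2.8
position: [0.5129, -0.0904, 0.2143]
tool_rot: [-1.766, 1.57, 2.849]
force: [-0.4, -0.2, -0.6]
grip_width: 0.0855
```

Run:
```python
from h import *
togo([.52,-.098,.067],-.1)
c=optics.camera_params('wrist');f=optics.grab_frame('wrist')[:,:,::-1].copy()
print(proj(c,[[.5196,-.0983,.095],[.52,-.098,0]]))
cv2.imwrite('pics/w1.png',f)
```

```text
t 2.8 pos [ 0.5129 -0.0904  0.2143] jaw yaw deg -5.6 toolx [-0.001  0.    -1.   ] grip 0.0855 F [-0.4 -0.2 -0.6]
rows-units [4.91 0.27 0.23]
rot units [ 0.02243325 -0.00175178  0.00892965]
[[320.56119197 203.61234571]
 [318.59992782 174.53717709]]
```

View pics/w1.png

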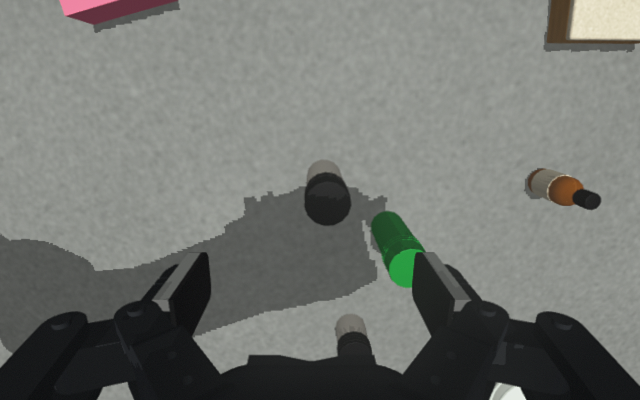

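The wrist view shows the tall lid at about (327,203), against a prediction of (321,204), so x is about 4 mm off. The green decoy is at (405,265), clear of the right finger's way down. I'll refine from this image.

Run:
```python
from h import *
f=cv2.imread('pics/w1.png');c=optics.camera_params('wrist')
r=f[150:235,290:368].max(2)
m=(r<52).astype('uint8');n,l,st,ce=cv2.connectedComponentsWithStats(m)
i=1+np.argmax(st[1:,4]);print(st[i],ce[i]+[290,150])
q=max(cv2.findContours((l==i).astype('uint8'),0,cv2.CHAIN_APPROX_NONE)[0],key=cv2.contourArea)
(x,y),rad=cv2.minEnclosingCircle(q);print(x+290,y+150,rad)
x0,y0,w,h,_=st[i]
rp=345.6*.018/(c['origin'][2]-.095);u=(x0+w/2+290,y0+h-rp+150);print(rp,u,ray(c,[u],.095))
togo([*ray(c,[u],.095)[0][:2],.067],-.1)
```

```text
[  15   23   46   52 1907] [326.63240692 199.14525433]
326.61609649658203 198.90633392333984 26.15758514404297
25.121910114268776 (np.float64(328.0), np.float64(199.87808988573124)) [[ 0.52468511 -0.09800126  0.095     ]]
t 2.85 pos [ 0.5121 -0.0922  0.2146] jaw yaw deg -5.7 toolx [-0.001 -0.001 -1.   ] grip 0.0856 F [-0.5 -0.5  0.1]
rows-units [4.92 0.44 0.15]
rot units [0.00874281 0.00783542 0.01217471]
```

Call:
arm_command:
  delta_pos:
    - [0, 0.4, 0.15]
    - [1, 0, 0]
    - [1, 0, 0]
    - [0.9, 0, 0]
    - [0.7, 0, 0]
    - [0.5, 0, 0]
  rotation:
    - [0, 0, 0]
    - [0, 0, 0]
    - [0, 0, 0]
    - [0, 0, 0]
    - [0, 0, 0]
    - [0, 0, 0]

```text
clock: 3.45
position: [0.523, -0.105, 0.0902]
tool_rot: [0.511, 1.566, -1.165]
force: [0.5, -0.3, 0.3]
grip_width: 0.0853
```

Run:
```python
from h import *
togo([.523,-.098,.067],-.1)
f=optics.grab_frame('wrist')[:,:,::-1].copy()
cv2.imwrite('pics/w2.png',f)
```

```text
t 3.45 pos [ 0.523  -0.105   0.0902] jaw yaw deg -6.0 toolx [ 0.002 -0.004 -1.   ] grip 0.0853 F [ 0.5 -0.3  0.3]
rows-units [ 0.77 -0.03 -0.23]
rot units [-0.04647939  0.03997292 -0.02226929]
```

View pics/w2.png

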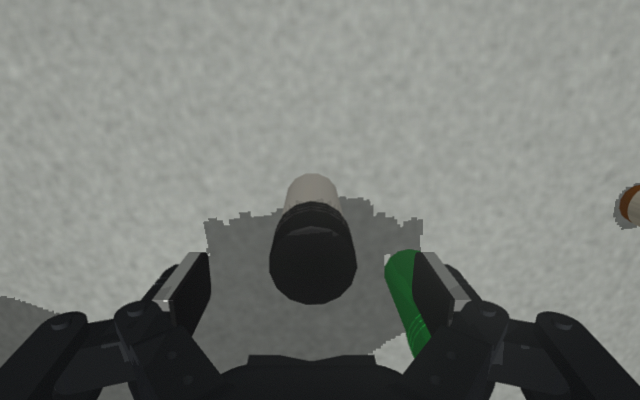

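The case is centred between the pads at column 313. The green decoy sits behind the right finger with about 25 mm clearance. I'll correct by +7 mm in y, descend and grip.

Call:
arm_command:
  delta_pos:
    - [0, 0, -0.25]
    - [0.45, 0, 0]
    - [0.45, 0, 0]
    - [0, 0, 0]
  rotation:
    - [0, 0, 0]
    - [0, 0, 0]
    - [0, 0, 0]
    - [0, 0, 0]

```text
clock: 3.9
position: [0.5228, -0.099, 0.0608]
tool_rot: [0.196, 1.566, -1.482]
force: [-0.6, 1.1, -0.7]
grip_width: 0.0851
```

Call:
arm_command:
  delta_pos:
    - [0, 0, 0]
    - [0, 0, 0]
    - [0, 0, 0]
    - [0, 0, 0]
    - [0, 0, 0]
    - [0, 0, 0]
    - [0, 0, 0]
    - [0, 0, 0]
  rotation:
    - [0, 0, 0]
    - [0, 0, 0]
    - [0, 0, 0]
    - [0, 0, 0]
    - [0, 0, 0]
    - [0, 0, 0]
    - [0, 0, 0]
    - [0, 0, 0]
  gripper: 1
  grip_force: 40

```text
clock: 4.7
position: [0.5235, -0.0993, 0.062]
tool_rot: [0.473, 1.565, -1.205]
force: [-0.1, 0.3, -0.4]
grip_width: 0.0352
```

Run:
```python
from h import *
togo([.553,.141,.21],-.1)
```

```text
t 4.7 pos [ 0.5235 -0.0993  0.062 ] jaw yaw deg -6.1 toolx [ 0.002 -0.006 -1.   ] grip 0.0352 F [-0.1  0.3 -0.4]
rows-units [-4.98  0.13 -8.04]
rot units [-0.06993807  0.05015646 -0.02546292]
```

Call:
arm_command:
  delta_pos:
    - [-0.4, 0, 0]
    - [-0.8, 0, 0]
    - [-1, 0, 0]
    - [-1, 0, 0]
    - [-0.5, 0, -0.4]
    - [0, 0, -0.8]
    - [0, 0, -0.95]
    - [0, 0, -0.95]
    - [0, 0, -0.95]
    - [0, 0, -0.95]
  rotation:
    - [0, 0, 0]
    - [0, 0, 0]
    - [0, 0, 0]
    - [0, 0, 0]
    - [0, 0, 0]
    - [0, 0, 0]
    - [0, 0, 0]
    - [0, 0, 0]
    - [0, 0, 0]
    - [0, 0, 0]

```text
clock: 5.7
position: [0.5393, 0.0515, 0.1849]
tool_rot: [0.77, 1.562, -0.915]
force: [0.2, 0.4, -0.3]
grip_width: 0.0348
```

Run:
```python
from h import *
togo([.553,.141,.155],-.1)
```

```text
t 5.7 pos [0.5393 0.0515 0.1849] jaw yaw deg -6.5 toolx [ 0.005 -0.007 -1.   ] grip 0.0348 F [ 0.2  0.4 -0.3]
rows-units [ 0.98  0.11 -3.02]
rot units [-0.13243583  0.06016573 -0.05751456]
```

Call:
arm_command:
  delta_pos:
    - [0.2, 0.05, -0.9]
    - [0.2, 0.05, -0.9]
    - [0, 0, -0.7]
    - [0, 0, -0.3]
    - [0, 0, 0]
  rotation:
    - [-0.13, 0.06, -0.06]
    - [0, 0, 0]
    - [0, 0, 0]
    - [0, 0, 0]
    - [0, 0, 0]

```text
clock: 6.2
position: [0.5508, 0.1422, 0.1769]
tool_rot: [2.487, 1.568, 0.822]
force: [-0.6, -0.9, -1.0]
grip_width: 0.035
```

Run:
```python
from h import *
togo([.553,.141,.155],-.1)
c=optics.camera_params('wrist');f=optics.grab_frame('wrist')[:,:,::-1].copy()
print(proj(c,[[.553,.141,.04],[.5555,.1418,.04]]))
g=optics.grab_frame('side')[:,:,::-1];t=optics.grab_frame('top')[:,:,::-1]
cv2.imwrite('pics/s3.png',g);cv2.imwrite('pics/w3.png',f);cv2.imwrite('pics/t3.png',t)
v=np.hstack([f[:,120:520],cv2.resize(g[100:300,260:460],(400,400))]);cv2.imwrite('pics/v3.png',v)
```

```text
t 6.2 pos [0.5508 0.1422 0.1769] jaw yaw deg -5.4 toolx [ 0.002  0.002 -1.   ] grip 0.035 F [-0.6 -0.9 -1. ]
rows-units [0.73 0.07 0.04]
rot units [ 0.05371298 -0.02382646 -0.01816994]
[[313.02795706 189.81527082]
 [316.06721266 188.56469713]]
```

View pics/v3.png

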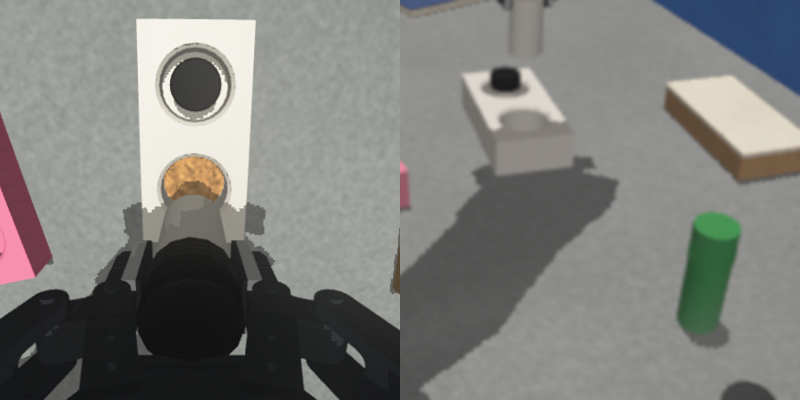

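Left, the wrist view: the empty bore's chamfer ring spans columns 278–351 in full-frame pixels, top at row 153, so its centre is about (314,188). My estimate predicted (313,190), which agrees. The case hangs upright and centred between the fingers.

Call:
arm_command:
  delta_pos:
    - [0.3, 0.1, 0.03]
    - [0.8, 0, 0]
    - [0.7, 0, 0]
    - [0.35, 0, 0]
    - [0, 0, 0]
  rotation:
    - [0.05, -0.02, -0.02]
    - [0, 0, 0]
    - [0, 0, 0]
    - [0, 0, 0]
    - [0, 0, 0]

```text
clock: 6.85
position: [0.5553, 0.1328, 0.109]
tool_rot: [0.178, 1.568, -1.503]
force: [0.4, -0.8, -0.4]
grip_width: 0.0352
```

Run:
```python
from h import *
togo([.554,.1415,.071],-.1)
c=optics.camera_params('wrist');f=optics.grab_frame('wrist')[:,:,::-1].copy()
g=optics.grab_frame('side')[:,:,::-1]
v=np.hstack([f[:,120:520],cv2.resize(g[80:240,260:420],(400,400))]);cv2.imwrite('pics/v4.png',v)
```

```text
t 6.85 pos [0.5553 0.1328 0.109 ] jaw yaw deg -6.3 toolx [ 0.    -0.003 -1.   ] grip 0.0352 F [ 0.4 -0.8 -0.4]
rows-units [ 1.26 -0.07 -0.29]
rot units [-0.09597223  0.02840655 -0.00495343]
```

View pics/v4.png

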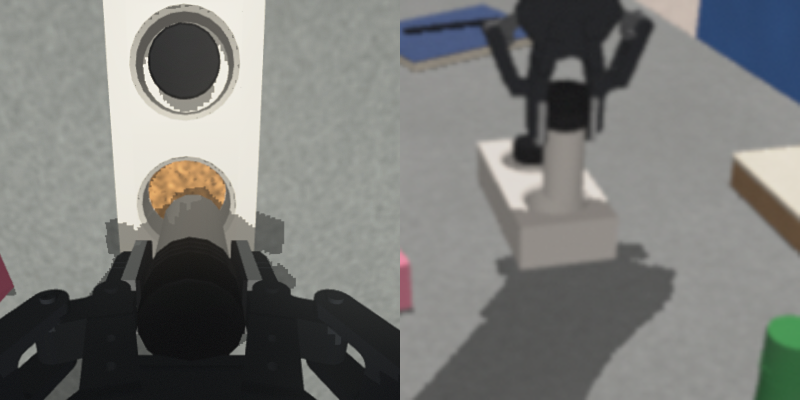

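The bore is centred at column 187 and the case at 193, so the case is about 3 mm too far in +x. The arm drifted −9 mm in y while descending, so the case sits towards the near rim. I'll correct both before inserting.

Call:
arm_command:
  delta_pos:
    - [0, -0.08, -0.3]
    - [0, 0, 0]
    - [0, 0, 0]
  rotation:
    - [-0.05, 0, 0]
    - [0, 0, 0]
    - [0, 0, 0]

```text
clock: 7.25
position: [0.5554, 0.1438, 0.1126]
tool_rot: [1.392, 1.566, -0.283]
force: [-0.3, -0.3, -0.9]
grip_width: 0.0349
```

Run:
```python
from h import *
togo([.553,.1415,.071],-.1)
c=optics.camera_params('wrist');f=optics.grab_frame('wrist')[:,:,::-1].copy()
print(proj(c,[[.553,.1415,.04]]))
cv2.imwrite('pics/v5.png',cv2.resize(f[140:320,200:420],None,fx=2.5,fy=2.5))
```

```text
t 7.25 pos [0.5554 0.1438 0.1126] jaw yaw deg -6.0 toolx [ 0.005 -0.001 -1.   ] grip 0.0349 F [-0.3 -0.3 -0.9]
rows-units [ 1.39 -0.08  0.08]
rot units [-0.04026447  0.00897291 -0.04919451]
[[306.1201636  219.43377627]]
```

View pics/v5.png

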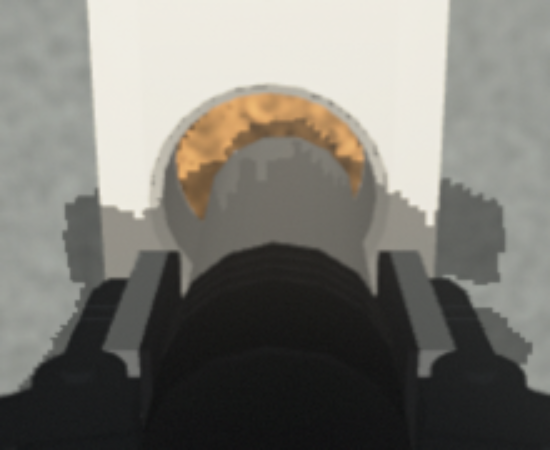

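The case now sits inside the rim: the rim spans crop columns 152–387 (centre 269) and the case is at about 280, roughly 2 mm in +x. I'll correct that slightly and lower slowly.

Call:
arm_command:
  delta_pos:
    - [0.2, -0.08, 0]
    - [0.3, 0, -0.03]
    - [0.3, 0, -0.03]
    - [0.2, 0, -0.03]
    - [0, 0, 0]
  rotation:
    - [-0.04, 0, -0.05]
    - [0, 0, 0]
    - [0, 0, 0]
    - [0, 0, 0]
    - [0, 0, 0]

```text
clock: 7.8
position: [0.553, 0.1469, 0.0798]
tool_rot: [-0.627, 1.57, -2.298]
force: [-0.2, -1.1, -0.7]
grip_width: 0.0346
```

Run:
```python
from h import *
togo([.553,.1415,.071],-.1)
```

```text
t 7.8 pos [0.553  0.1469 0.0798] jaw yaw deg -5.7 toolx [-0.001 -0.001 -1.   ] grip 0.0346 F [-0.2 -1.1 -0.7]
rows-units [0.29 0.02 0.18]
rot units [0.00458409 0.00948059 0.00686942]
```

Call:
arm_command:
  delta_pos:
    - [0, 0, 0.15]
    - [0.12, 0, 0]
    - [0.12, 0, 0]
    - [0, 0, 0]
  rotation:
    - [0, 0, 0]
    - [0, 0, 0]
    - [0, 0, 0]
    - [0, 0, 0]

```text
clock: 8.2
position: [0.5525, 0.1418, 0.072]
tool_rot: [-0.587, 1.569, -2.258]
force: [-0.2, -0.1, -0.7]
grip_width: 0.0349
```

Call:
arm_command:
  delta_pos:
    - [0.08, 0, 0]
    - [0, 0, 0]
    - [0, 0, 0]
  rotation:
    - [0, 0, 0]
    - [0, 0, 0]
    - [0, 0, 0]

```text
clock: 8.5
position: [0.5529, 0.1419, 0.0697]
tool_rot: [-0.075, 1.57, -1.746]
force: [0.3, 0.3, -1.5]
grip_width: 0.0349
```

Run:
```python
from h import *
togo([.553,.1415,.070],-.1)
```

```text
t 8.5 pos [0.5529 0.1419 0.0697] jaw yaw deg -5.7 toolx [-0.    -0.001 -1.   ] grip 0.0349 F [ 0.3  0.3 -1.5]
rows-units [-0.01  0.01  0.01]
rot units [0.00091874 0.0074208  0.00055896]
```

Call:
arm_command:
  delta_pos:
    - [0.08, 0, 0]
    - [0, 0, 0]
    - [0, 0, 0]
  rotation:
    - [0, 0, 0]
    - [0, 0, 0]
    - [0, 0, 0]

```text
clock: 8.8
position: [0.5548, 0.1427, 0.0696]
tool_rot: [1.745, 1.566, 0.074]
force: [0.6, -0.3, -1.2]
grip_width: 0.0353
```

Call:
arm_command:
  delta_pos:
    - [0.06, 0, 0]
    - [0, 0, 0]
    - [0, 0, 0]
  rotation:
    - [0, 0, 0]
    - [0, 0, 0]
    - [0, 0, 0]

```text
clock: 9.1
position: [0.5551, 0.1432, 0.069]
tool_rot: [1.774, 1.565, 0.103]
force: [0.4, 0.2, -0.4]
grip_width: 0.0353
```

Call:
arm_command:
  delta_pos:
    - [0.12, 0, 0]
    - [0, 0, 0]
    - [0, 0, 0]
  rotation:
    - [0, 0, 0]
    - [0, 0, 0]
    - [0, 0, 0]

```text
clock: 9.4
position: [0.5554, 0.1442, 0.067]
tool_rot: [1.842, 1.563, 0.172]
force: [0.4, -0.8, -0.9]
grip_width: 0.0351
```

Run:
```python
from h import *
togo([.553,.1415,.070],-.1)
g=optics.grab_frame('side')[:,:,::-1];f=optics.grab_frame('wrist')[:,:,::-1]
cv2.imwrite('pics/v6.png',np.hstack([cv2.resize(f[140:320,230:410],(400,400)),cv2.resize(g[90:220,260:390],(400,400),interpolation=cv2.INTER_CUBIC)]))
c=optics.camera_params('side');print((proj(c,[[.553,.1415,.103],[.553,.1415,.07],[.553,.1415,.04]])-[260,90])*400/130+[400,0])
```

```text
t 9.4 pos [0.5554 0.1442 0.067 ] jaw yaw deg -5.7 toolx [ 0.007  0.001 -1.   ] grip 0.0351 F [ 0.4 -0.8 -0.9]
rows-units [-0.1  -0.07  0.1 ]
rot units [ 0.00676277 -0.0188433  -0.0677438 ]
[[592.15076034 124.12837607]
 [590.46363385 168.80361712]
 [588.9880382  207.79979436]]
```

View pics/v6.png

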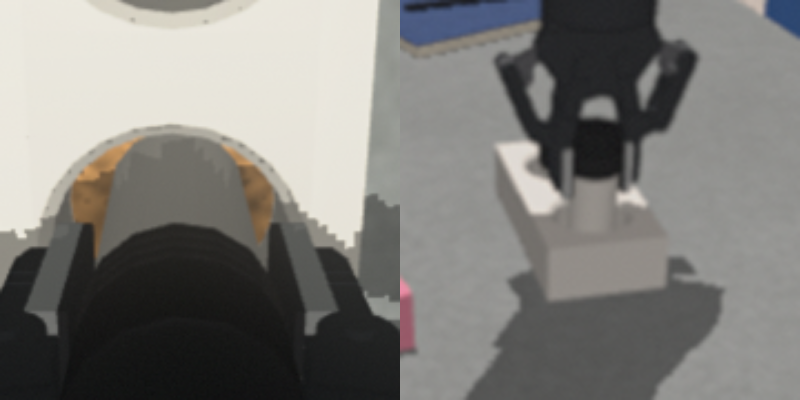

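The case is in the bore, cork visible either side, and its lid is close to the height expected for seated. There is no contact force yet, so I'll keep lowering gently.

Call:
arm_command:
  delta_pos:
    - [0.1, -0.05, 0.05]
    - [0, 0, 0]
    - [0, 0, 0]
  rotation:
    - [0, 0, -0.05]
    - [0, 0, 0]
    - [0, 0, 0]

```text
clock: 9.8
position: [0.5554, 0.1438, 0.0656]
tool_rot: [2.226, 1.564, 0.556]
force: [0.3, -0.4, -1.3]
grip_width: 0.0351
```

Call:
arm_command:
  delta_pos:
    - [0.1, 0, 0]
    - [0, 0, 0]
    - [0, 0, 0]
  rotation:
    - [0, 0, 0]
    - [0, 0, 0]
    - [0, 0, 0]

```text
clock: 10.1
position: [0.556, 0.1442, 0.064]
tool_rot: [2.143, 1.563, 0.473]
force: [0.7, 1.0, -1.0]
grip_width: 0.0353
```

Call:
arm_command:
  delta_pos:
    - [0.1, -0.08, 0.08]
    - [0, 0, 0]
    - [0, 0, 0]
  rotation:
    - [0, 0, -0.05]
    - [0, 0, 0]
    - [0, 0, 0]

```text
clock: 10.4
position: [0.5554, 0.1432, 0.0624]
tool_rot: [2.455, 1.562, 0.785]
force: [1.1, -0.3, -0.4]
grip_width: 0.0349
```

Call:
arm_command:
  delta_pos:
    - [0.1, 0, 0]
    - [0, 0, 0]
    - [0, 0, 0]
  rotation:
    - [0, 0, 0]
    - [0, 0, 0]
    - [0, 0, 0]

```text
clock: 10.7
position: [0.557, 0.1431, 0.061]
tool_rot: [2.264, 1.559, 0.593]
force: [0.0, 0.3, 1.5]
grip_width: 0.0345
```

Run:
```python
from h import *
togo([.553,.1415,.062],-.1)
g=optics.grab_frame('side')[:,:,::-1];h=cv2.imread('pics/s3.png');cv2.imwrite('pics/s7.png',g)
togo([.553,.1415,.062],-.1)
# lid/body boundary column profile
for r in range(122,165): print(r,g[r,318:330].mean().round(0),end='; ')
c=optics.camera_params('side')
d=np.array([.553,.1415,0])-c['origin'];d[2]=0;d/=np.linalg.norm(d)
P=np.array([.5535,.1415,0])-.018*d
print(proj(c,[P+[0,0,.070],P+[0,0,.075],P+[0,0,.04]]))
```

```text
t 10.7 pos [0.557  0.1431 0.061 ] jaw yaw deg -5.7 toolx [ 0.01   0.007 -1.   ] grip 0.0345 F [0.  0.3 1.5]
rows-units [-0.04 -0.13  0.07]
rot units [ 0.00078613 -0.07254794 -0.08733733]
t 10.75 pos [0.557  0.1432 0.0609] jaw yaw deg -5.7 toolx [ 0.01   0.007 -1.   ] grip 0.035 F [-0.  -0.6  3.8]
rows-units [-0.04 -0.13  0.07]
rot units [ 0.00105793 -0.07268622 -0.08619118]
122 38.0; 123 43.0; 124 67.0; 125 97.0; 126 115.0; 127 111.0; 128 83.0; 129 47.0; 130 28.0; 131 26.0; 132 26.0; 133 25.0; 134 26.0; 135 27.0; 136 27.0; 137 27.0; 138 27.0; 139 26.0; 140 26.0; 141 27.0; 142 28.0; 143 29.0; 144 29.0; 145 29.0; 146 30.0; 147 47.0; 148 86.0; 149 121.0; 150 137.0; 151 139.0; 152 138.0; 153 138.0; 154 138.0; 155 138.0; 156 138.0; 157 138.0; 158 138.0; 159 138.0; 160 138.0; 161 138.0; 162 138.0; 163 138.0; 164 137.0; [[321.98229451 148.60744799]
 [322.06586321 146.4176336 ]
 [321.49173431 161.44745043]]
```

Contact: Fz rose from −1 to +4 N, and the lid/body edge sits at side row 148, against 148.6 predicted for the floor. I'll release.

Call:
arm_command:
  delta_pos:
    - [0, 0, 0]
    - [0, 0, 0]
    - [0, 0, 0]
    - [0, 0, 0]
    - [0, 0, 0]
    - [0, 0, 0]
    - [0, 0, 0]
    - [0, 0, 0]
  rotation:
    - [0, 0, 0]
    - [0, 0, 0]
    - [0, 0, 0]
    - [0, 0, 0]
    - [0, 0, 0]
    - [0, 0, 0]
    - [0, 0, 0]
    - [0, 0, 0]
  gripper: -1

```text
clock: 11.55
position: [0.556, 0.1428, 0.0596]
tool_rot: [2.366, 1.561, 0.695]
force: [-0.2, -0.3, 0.7]
grip_width: 0.0853
```

Call:
arm_command:
  delta_pos:
    - [-0.3, 0, 0]
    - [-0.5, 0, 0]
    - [-0.8, 0, 0]
    - [-1, 0, 0]
    - [-1, 0, 0]
    - [-1, 0, 0]
    - [-1, 0, 0]
    - [0, 0, 0]
  rotation:
    - [0, 0, 0]
    - [0, 0, 0]
    - [0, 0, 0]
    - [0, 0, 0]
    - [0, 0, 0]
    - [0, 0, 0]
    - [0, 0, 0]
    - [0, 0, 0]

```text
clock: 12.35
position: [0.554, 0.1424, 0.2425]
tool_rot: [2.302, 1.558, 0.633]
force: [0.5, 0.1, 0.6]
grip_width: 0.0855
```

Run:
```python
from h import *
togo([.553,.1415,.062],-.1)
g=optics.grab_frame('side')[:,:,::-1];f=optics.grab_frame('wrist')[:,:,::-1]
cv2.imwrite('pics/v8.png',np.hstack([cv2.resize(f,(480,300)),cv2.resize(g[80:280,260:460],(300,300))]))
```

```text
t 12.35 pos [0.554  0.1424 0.2425] jaw yaw deg -5.6 toolx [ 0.01   0.007 -1.   ] grip 0.0855 F [0.5 0.1 0.6]
rows-units [ 6.01 -0.09  0.08]
rot units [ 0.01805491 -0.07991232 -0.08883956]
```

View pics/v8.png

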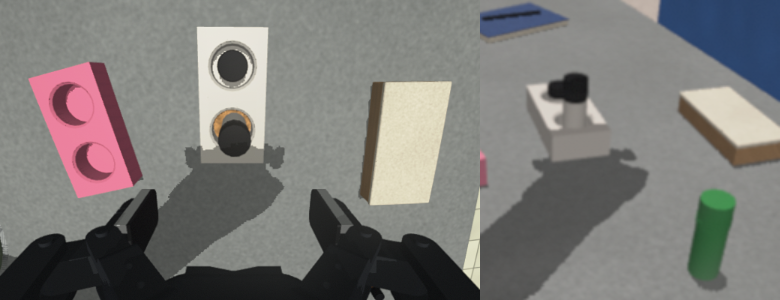

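The tall case stands upright in the empty bore (wrist view about (234,140) in this crop). The racked case is undisturbed and the gripper is clear, so I'm handing in.

```bash
python3 -c "
from workcell import bot
print(bot.job_done())"
```

```text
the job is handed in; nothing more can be done
None
```

The tall case is standing upright, lid up, on the floor of the white rack's empty bore. I lowered it in, let go and backed the gripper off before handing the job in at about 12.4 s; no verdict is reported.

- **Seating:** lowering ended in gentle contact, with Fz going from about −1 N to +4 N. The lid/body edge was at side-view row 148, against 148.6 predicted for a case on the bore's floor.
- **After release:** in the last pictures the tall case is upright in the bore and the racked case looks undisturbed. The bench short case was not in those views, but the arm only passed well above it.
- **Disagreements:**
  - Contact came at a measured TCP height of about 61 mm, some 8 mm lower than the roughly 69 mm I worked out from the pickup height. I trusted the contact force and the side view.
  - The top and wrist cameras differed by about 5 mm on the tall case's x position. The arm also drifted up to about 9 mm in y during descents, which I corrected before inserting.

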